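Put the spare battery pack on charge

ROBOT

A 6-joint arm with a two-finger parallel gripper is mounted at the origin on the work surface. World frame = base frame: x ahead of the robot, y to its left, z up, the work surface at z = 0. Lengths are in m, angles in rad, forces in N, time in s.
With the tool pointing down it reaches from about 0.35 to 0.775 m from the base axis. Payload 5.5 kg.
Tool frame: the origin (TCP) lies midway between the tips of the shut fingers; the grasp point (between the pads) lies behind it (env.grip_point_offset is the z of the grasp point in the tool frame, in m); z points along the fingers, y is the direction in which the jaws open and shut (so a half turn about z gives the same grasp; the last joint's range is limited). The gripper opens to 85 mm and grips with 20 to 120 N. Pads are 22 mm wide; open, the fingers measure 114 mm over their backs; the gripper's body (76 mm by 85 mm) begins 54 mm behind the grasp point. The pads swing forward as they close: fully open they stand 13 mm farther back than shut.
Start: joints at [1.115, 0.313, 0.046, 1.304, 0, 1.431], TCP at [0.179, 0.547, 0.231] pointing down, gripper open.
Joint ranges: [-2.76, 2.76], [-0.86, 1.69], [-1.03, 1.26], [-2.2, 2.34], [-1.47, 1.5], [-3.14, 3.14]. Speed limits (rad/s): [2.57, 2.57, 3.14, 3.14, 3.14, 3.14].

INTERFACE

Orientations are given as a unit quaternion [w, x, y, z].
In Python, from workcell import env, viewer gives the robot as it stands. The module is installed in compiled form; this text tells all that it offers.
- The arm moves only by the shell command python3 -m inch 'ROWS' [OPENING] [FORCE]. ROWS is JSON, a list of rows, each a list of 2 entries, a list of its own where there are three numbers: the shift along the tool's x, y, z in m, then the turn about the tool's z in degrees. In form: [[[tx, ty, tz], spin], ...]. A call has 1 to 5 rows; each row is the pose to reach, as a shift and turn from the pose measured when the call began, along the tool's axes at that moment; what a row does not reach only later rows make up. A row lasts 1/12 s, in which the tool goes at most 41.7 mm and 7.16 degrees, less where a joint would pass 70% of its speed; a pose out of reach is approached as far as the arm can. A call with a gripper value outside its range is refused whole. OPENING is the closure, from 0 (fully open) to 1 (shut), set as the call begins (- or left out, the last holds). The fingers move at their own pace and stop on an object; FORCE is the grip in N (left out, the last holds). Time passes only in rows, so rows that repeat a pose let the fingers close. It gives the time, the measured TCP pose, the force and the opening at its end, in the units of the state.
- env.get_state(): the state, without advancing time (a new reading comes with each control period).
- viewer.read_camera(name): name is "side" or "top" or "wrist"; returns a dict with "image" (384x512x3 uint8, red, green, blue), "depth" (384x512 float32, m along the optical axis (not along the pixel's ray), 0 where there is no reading), "vertical_fov" (degrees; the focal length in pixels is half the picture's height over the tangent of half this angle, whatever the lens; pixels are square), "cx", "cy" (the principal point, pixels), "R" (3x3) and "t" (3): a world point X has camera coordinates R X + t; the wrist camera has in their place "T_tool_cam" (4x4, takes a point from camera to tool coordinates, whose origin is the TCP and whose axes are the flange's). Camera axes: x right, y down, z forward; pixel columns grow to the right and rows downward; lengths in m; the calibration is good to about 2 mm. A picture is of the moment at which its call begins: read the wrist's pose just before it.
- env.hand_in(): hands the job in, once; it reports no verdict.
The state is a dict: "clock": time; "joint_pos": joint angles; "qvel": joint speeds; "tau": joint torques, N m; "tcp_pos": TCP position; "orientation": TCP orientation; "wrist_force": force on the tool from outside, world axes, zero at the start; "ft_torque": the same for the moment, N m; "finger_gap": finger opening in m.
Only numpy, scipy, OpenCV 4.12 (cv2) and the standard library are available. Lean on these libraries where they do the work, as an engineer would, in place of code of your own. Each camera call takes 0.05 s, during which the arm holds its last target. There are 200 camera calls.

TASK

Put the spare battery pack on charge: first turn the charging station's rotary main switch to OFF, then lift the tall pack out of the steel rack and lower it on edge into the station's empty middle bay until it stands fully home (do not drop it in). Leave it standing there and turn the switch back to ON; it may be ON again only once the pack is home. Do not disturb the other packs, the case in the rack or anything else on the bench.

Things in the scene. Friction and masses are not known exactly. Their poses are not given: they have to be found in the camera images.
- charger: Grey charging station, fixed: 180 mm deep (x), 380 mm wide (y), deck 62 mm high. Origin: centre of its underside on the bench; x points from its front (robot side) to its back, y to its left, z up. Along its y, at x = 0: three bays (slots lying along x) at +150, +72 and -6 mm, then the main switch at -118 mm. The outer bays hold packs, the middle one is empty.
- free_bay (a point): Centre of the floor of the empty middle bay, 26 mm above the bench; axes as the charger's. The slot is 104 mm (x) by 22 mm (y) and 36 mm deep, with a 4 mm lead-in chamfer at its mouth. The packs in the bays beside it leave 69 mm clear on each side of its centre.
- main_switch (a joint): Handle angle: 0 = ON (bar front to back, white pointer line to +x of the station, at a stroke), 1.571 = OFF (bar across, pointer to +y, its left, at a small ring); grows anticlockwise from above. Starts ON. Stops at both ends; a sprung detent holds it there (about 0.2 N m to leave), and let go anywhere it snaps to the nearer end: turn it well past half way, then let go.
- switch_grip (a point): On the handle's vertical axis, 98 mm above the bench. The handle is a black disc, 58 mm across, with an upright bar grip across it: 64 mm long, 14 mm wide, 30 mm tall, from 77 to 107 mm above the bench. This frame turns with the handle: x runs along the bar to its pointer end, y across it, z up.
- pack: The spare battery pack: black and grey box with aluminium plates, 96 mm long (x), 18 mm thick (y), 90 mm high (z), about 0.33 kg, standing on its long edge in one of the rack's two slots. Origin: centre of its underside. Its top 50 mm is clear of the rack's walls; home in a bay, 54 mm stands out. It may go in either way round.
- rack: Low steel desk rack, fixed, left or right of the station: base 135 x 124 mm, 6 mm thick; two slots along its x at y = +31 and -31 mm, each 104 mm long and 24 mm wide, floor 6 mm above the bench, walls 3 mm thick with tops 45 mm above the bench. Origin: centre of its underside. One slot holds the pack, the other the case.
- case: White flat slide case, 84 x 12 x 62 mm, on edge in the rack's other slot, lower and thinner than the pack; to be left there. Origin: centre of its underside.
- pack_left: A pack like the spare one, in the station's left bay; to be left there. Origin: centre of its underside.
- pack_right: A pack like the spare one, in the bay next to the switch; to be left there. Origin: centre of its underside.
- tip_box: Bystander: box of pipette tips, 122 x 84 x 68 mm, on the other side of the station from the rack. Origin: centre of its underside.
- slide_box: Bystander: flat brown slide box, 83 x 98 x 34 mm, left of the station. Origin: centre of its underside.
- reagent: Bystander: small white bottle, 48 mm across, 100 mm high, in front of the station. Origin: centre of its underside.
- paper_cup: Bystander: brown cup, 76 mm across, 90 mm high, right of the station. Origin: centre of its underside.
There are look-alikes about, which are no part of the job. What is shaped like the pack but blue is not meant.

How it is judged:
By the outcome, as a careful person would: the job done as asked, in the order asked, and still so for the second after the job is handed in, with the robot touching nothing.
It also fails if it takes over 69 s, if anything falls off the work surface, if the arm or the gripper's body presses on something with over 40 N, if the wrist force passes 120 N, or if a joint passes its speed limit or range.

## Working session

There is one attempt and no reset: what is moved stays moved. The work goes in short steps, Python scripts to look and compute and a shell command to move; the robot and the scene stay as the last step left them, time stands still between calls to the robot, and variables do not carry over. Pictures are saved under pics/ and viewed, on a budget of 10 in all, crops included, one or two more only if the job needs it, and the job is handed in when it is done.

```bash
mkdir -p pics; ls
cat > h.py <<'E'
import numpy as np, cv2
from workcell import env, viewer
from scipy.spatial.transform import Rotation as Ro
def cam(n):
    s=env.get_state(); c=viewer.read_camera(n)
    f=c["image"].shape[0]/2/np.tan(np.radians(c["vertical_fov"])/2)
    if "R" in c: R=np.array(c["R"]); t=np.array(c["t"]); Rwc=R.T; o=-R.T@t
    else:
        T=np.array(c["T_tool_cam"]); q=s["orientation"]; Rt=Ro.from_quat([q[1],q[2],q[3],q[0]]).as_matrix()
        Rwc=Rt@T[:3,:3]; o=Rt@T[:3,3]+np.array(s["tcp_pos"])
    return dict(c,f=f,Rwc=Rwc,o=o)
def cloud(c):
    h,w=c["depth"].shape; u,v=np.meshgrid(np.arange(w),np.arange(h)); d=c["depth"]
    P=np.stack([(u-c["cx"])/c["f"]*d,(v-c["cy"])/c["f"]*d,d],-1)@c["Rwc"].T+c["o"]
    P[d==0]=np.nan; return P
def onplane(c,uv,z):
    uv=np.atleast_2d(uv).astype(float)
    r=np.c_[(uv[:,0]-c["cx"])/c["f"],(uv[:,1]-c["cy"])/c["f"],np.ones(len(uv))]@c["Rwc"].T
    return c["o"]+r*((z-c["o"][2])/r[:,2])[:,None]
def yaw(s):
    q=s["orientation"]; return Ro.from_quat([q[1],q[2],q[3],q[0]]).as_matrix()
def save(n,im): cv2.imwrite("pics/"+n+".png",cv2.cvtColor(im,cv2.COLOR_RGB2BGR))
E
python3 - <<'E'
from h import *
s=env.get_state(); print(s, env.grip_point_offset)
ims=[]
for n in ["top","side","wrist"]:
    c=cam(n); np.save("pics/%s0.npy"%n,c,allow_pickle=True); ims.append(c["image"]); print(n,c["f"],c["cx"],c["cy"],c["o"],c["Rwc"].round(2).tolist(),np.mean(c["depth"]==0))
save("top0",cv2.resize(ims[0],(800,600),interpolation=cv2.INTER_CUBIC))
save("side0",cv2.resize(ims[1],(800,600),interpolation=cv2.INTER_CUBIC))
E
```

```text
pics
{'clock': 0.0, 'joint_pos': array([1.11540892e+00, 3.14029830e-01, 4.49971321e-02, 1.30359998e+00,
       2.06685760e-06, 1.43121931e+00]), 'qvel': array([-1.88947359e-03,  8.24931790e-04,  7.94149290e-05, -1.35620378e-03,
        4.03569998e-04,  4.78526304e-04]), 'tau': array([ 5.10592799e-04, -4.80630255e+01,  2.98534030e+01,  1.94238068e-02,
        6.86060787e-06, -4.20471594e-06]), 'tcp_pos': array([0.17836046, 0.54610932, 0.23039955]), 'orientation': array([-2.70117615e-04,  1.57249746e-01,  9.87558441e-01, -8.77542551e-04]), 'wrist_force': array([-0.37873859, -0.33319366,  0.11106701]), 'ft_torque': array([-0.01004433, -0.01277635, -0.00893637]), 'finger_gap': 0.08513931879785835} -0.0187
top 358.1148338926711 254.49720267137636 190.97529269863404 [ 0.38837905 -0.04359062  1.00375021] [[-0.01, -0.99, 0.11], [-1.0, 0.0, -0.04], [0.04, -0.11, -0.99]] 0.004018147786458333
side 397.66959012041673 245.82294838619933 185.61229059384758 [-0.03186804 -0.52885741  0.80834408] [[0.67, -0.53, 0.52], [-0.74, -0.48, 0.48], [-0.0, -0.71, -0.71]] 0.004247029622395833
wrist 327.54806416727365 255.44802094958422 189.97466134054767 [0.11285316 0.5677187  0.37416176] [[0.31, 0.91, 0.26], [0.95, -0.3, -0.09], [-0.0, 0.27, -0.96]] 0.004063924153645833
```

View pics/top0.png

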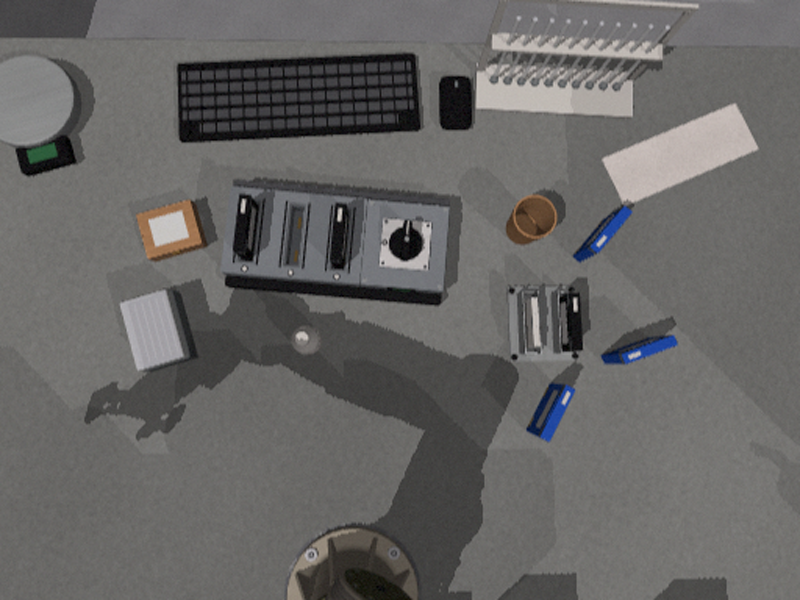

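View pics/side0.png

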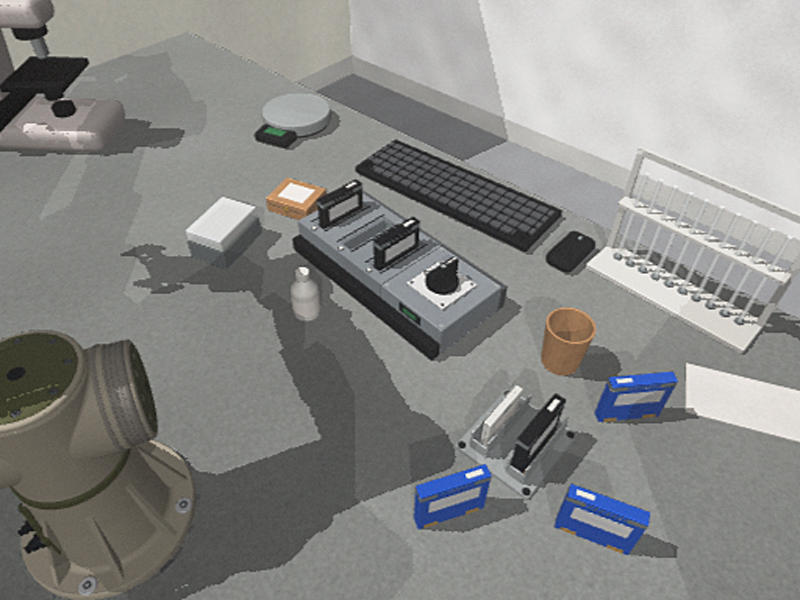

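The top view shows the charger (225–450, 180–305), with its switch at (407, 240) and empty middle bay at (296, 235). The rack is at (545, 322), with the white case at (533, 322) and the black pack at (570, 322). Blue look-alikes stand around the rack. The side view agrees: the rack pack is at (540, 432) and the switch at (442, 275).

Run:
```python
from h import *
c={n:np.load("pics/%s0.npy"%n,allow_pickle=True).item() for n in ["top","side"]}
def rect(P,name):
    (a,b),(w,h),an=cv2.minAreaRect(P[:,:2].astype(np.float32)*1000)
    if w<h: w,h,an=h,w,an+90
    print(name,len(P),"c",np.round([a,b],1),"size",round(w,1),round(h,1),"longaxis",round((an+90)%180-90,1),"z",np.nanmedian(P[:,2]).round(4))
def pick(n,lo,hi,xr,yr,name,dark=None,):
    P=cloud(c[n]); g=c[n]["image"].max(-1)
    m=(P[...,2]>lo)&(P[...,2]<hi)&(P[...,0]>xr[0])&(P[...,0]<xr[1])&(P[...,1]>yr[0])&(P[...,1]<yr[1])
    k,l,st,_=cv2.connectedComponentsWithStats(m.astype(np.uint8))
    for i in range(1,k):
        if st[i,4]>15: rect(P[l==i],n+" "+name)
P=cloud(c["top"])
for nm,uv in dict(sw=(407,240),bay=(296,235),pr=(340,208),pl=(245,200),pack=(570,300),case=(533,322),reag=(305,338),cup=(532,215),tip=(155,330)).items():
    print(nm,P[int(uv[1]/1.5625),int(uv[0]/1.5625)].round(3))
for n in c:
    pick(n,.054,.07,(.4,.72),(-.25,.33),"deck")
    pick(n,.11,.125,(.4,.72),(-.25,.33),"packs")
    pick(n,.099,.113,(.4,.72),(-.2,-.02),"swbar")
    pick(n,.088,.105,(.25,.5),(-.6,-.3),"rackpack")
    pick(n,.058,.075,(.25,.5),(-.6,-.3),"case")
    pick(n,.04,.049,(.25,.5),(-.6,-.3),"rackwalls")
    pick(n,.003,.010,(.25,.5),(-.6,-.25),"rackbase")
```

```text
sw [ 0.588 -0.091  0.109]
bay [0.615 0.101 0.027]
pr [0.638 0.018 0.117]
pl [0.651 0.172 0.112]
pack [ 0.488 -0.36   0.094]
case [ 0.454 -0.307  0.067]
reag [0.429 0.073 0.098]
cup [ 0.655 -0.325  0.015]
tip [0.445 0.324 0.065]
top deck 6272 c [601.6  26.7] size 381.1 151.6 longaxis 84.6 z 0.0608
top deck 711 c [457.  303.4] size 113.2 54.2 longaxis 0.9 z 0.0664
top deck 122 c [429.4  78.2] size 46.5 44.6 longaxis 89.5 z 0.065
top packs 287 c [614.9 175.6] size 95.0 19.6 longaxis -4.9 z 0.1145
top packs 278 c [600.7  20.3] size 95.8 19.0 longaxis -5.2 z 0.1144
top swbar 130 c [590.4 -91. ] size 61.2 13.8 longaxis -4.7 z 0.1053
top rackpack 277 c [ 453.6 -369.1] size 90.7 19.3 longaxis 1.3 z 0.0945
top rackpack 166 c [ 408.2 -491.9] size 94.4 17.7 longaxis -71.1 z 0.0892
top rackpack 199 c [ 306.5 -335.1] size 94.6 17.3 longaxis -29.0 z 0.0894
top case 80 c [ 454.5 -360.7] size 90.9 2.6 longaxis 1.3 z 0.0672
top case 170 c [ 456.1 -310.7] size 82.6 13.8 longaxis 2.1 z 0.0666
top case 33 c [ 404.6 -460.7] size 42.6 15.5 longaxis -46.4 z 0.0666
top case 79 c [ 311.5 -328.4] size 94.2 2.
[... 1058 characters left out ...]
95.7 12.8 longaxis -77.6 z 0.0667
side rackwalls 69 c [ 450.6 -324.8] size 95.5 4.0 longaxis 0.2 z 0.0451
side rackwalls 32 c [ 439.3 -317.2] size 52.6 10.3 longaxis -10.9 z 0.0443
side rackwalls 77 c [ 452.1 -386.5] size 93.6 3.7 longaxis 0.8 z 0.0448
side rackwalls 31 c [ 410.8 -371.7] size 27.9 13.9 longaxis -56.5 z 0.0441
side rackwalls 89 c [ 300.8 -342.8] size 96.6 14.4 longaxis -37.4 z 0.0445
side rackwalls 124 c [ 400.1 -496.5] size 95.6 6.6 longaxis -73.2 z 0.0441
side rackbase 1070 c [ 442.7 -341.9] size 126.4 114.3 longaxis 89.7 z 0.0068
side rackbase 64 c [ 298.6 -342.5] size 87.4 3.0 longaxis -29.5 z 0.0067
side rackbase 87 c [ 398.  -497.1] size 95.3 5.8 longaxis -70.7 z 0.0063
```

```bash
cat > go.py <<'E'
import sys
from h import *
# go.py x y z jawaxis_deg : tool-axis shift and spin to a TCP target (yaw of tool x in world, mod 180)
x,y,z,a=map(float,sys.argv[1:5]); s=env.get_state(); R=yaw(s)
y0=np.degrees(np.arctan2(R[1,0],R[0,0])); d=(a-y0+90)%180-90
sh=R.T@(np.array([x,y,z])-s["tcp_pos"])
print("t",round(s["clock"],2),"tcp",np.array(s["tcp_pos"]).round(4),"yawx",round(y0,2),"shift",sh.round(4),"spin",round(-d,2),"q6",round(s["joint_pos"][5],2),"F",np.round(s["wrist_force"],1),"gap",round(s["finger_gap"],4))
E
python3 go.py .591 -.092 .20 174.9
python3 -m inch '[[[-0.03,-0.024,0],0],[[-0.06,-0.048,0],0],[[-0.09,-0.072,0],0],[[-0.12,-0.096,0],0],[[-0.15,-0.12,0],0]]' 0
python3 -m inch '[[[-0.03,-0.024,0],0],[[-0.06,-0.048,0],0],[[-0.09,-0.072,0],0],[[-0.12,-0.096,0],0],[[-0.15,-0.12,0],0]]'
python3 go.py .591 -.092 .20 174.9
```

```text
t 0.15 tcp [0.1784 0.5462 0.2306] yawx 161.91 shift [-0.5904 -0.4784  0.0312] spin -12.99 q6 1.43 F [0.1 0.3 0.8] gap 0.0856
clock: 0.57
tcp_pos: [0.284, 0.384, 0.2305]
orientation: [-0.0, 0.157, 0.988, -0.001]
wrist_force: [1.6, 0.5, -0.1]
finger_gap: 0.0854
clock: 0.98
tcp_pos: [0.3899, 0.2217, 0.2306]
orientation: [-0.0, 0.157, 0.988, -0.001]
wrist_force: [0.7, 0.0, 0.2]
finger_gap: 0.0856
t 0.98 tcp [0.3899 0.2217 0.2306] yawx 161.97 shift [-0.2883 -0.236   0.0309] spin -12.93 q6 0.65 F [0.7 0.  0.2] gap 0.0856
```

```bash
python3 -m inch '[[[-0.03,-0.024,0],-3],[[-0.06,-0.048,0],-6],[[-0.09,-0.072,0],-9],[[-0.12,-0.096,0],-13],[[-0.15,-0.12,0.0],-13]]'
python3 go.py .591 -.092 .20 174.9
```

```text
clock: 1.4
tcp_pos: [0.4959, 0.0593, 0.2306]
orientation: [-0.0, 0.043, 0.999, -0.001]
wrist_force: [0.5, 0.7, 0.4]
finger_gap: 0.0855
t 1.4 tcp [0.4959 0.0593 0.2306] yawx 175.11 shift [-0.1077 -0.1426  0.0307] spin 0.21 q6 0.04 F [0.5 0.7 0.4] gap 0.0855
```

```bash
python3 -m inch '[[[-0.025,-0.03,0],0],[[-0.05,-0.06,0],0],[[-0.075,-0.09,0.01],0],[[-0.1,-0.12,0.02],0],[[-0.108,-0.1425,0.031],0]]'
python3 -m inch '[[[0,0,0],0]]'
python3 - <<'E'
from h import *
c=cam("wrist"); np.save("pics/w1.npy",c,allow_pickle=True); save("w1",c["image"])
P=cloud(c); m=(P[...,2]>.1)&(P[...,2]<.113)&(abs(P[...,0]-.59)<.06)&(abs(P[...,1]+.092)<.06)
k,l,st,_=cv2.connectedComponentsWithStats(m.astype(np.uint8)); i=1+np.argmax(st[1:,4]); Q=P[l==i]
print(len(Q),np.median(Q[:,2]),cv2.minAreaRect((Q[:,:2]*1000).astype(np.float32)))
E
python3 go.py .591 -.092 .20 174.9
```

```text
clock: 1.82
tcp_pos: [0.5941, -0.0953, 0.1988]
orientation: [0.001, 0.043, 0.999, -0.001]
wrist_force: [1.1, -0.1, -0.3]
finger_gap: 0.0854
clock: 1.9
tcp_pos: [0.5944, -0.0994, 0.1955]
orientation: [-0.001, 0.046, 0.999, -0.001]
wrist_force: [0.2, 0.5, -0.2]
finger_gap: 0.0852
1531 0.1077485046051685 ((590.4309692382812, -91.53291320800781), (13.362092971801758, 62.9621467590332), 84.88182067871094)
t 1.95 tcp [ 0.5941 -0.098   0.1963] yawx 174.79 shift [ 0.0036  0.0056 -0.0037] spin -0.11 q6 -0.2 F [-0.6  0.1 -0.4] gap 0.0854
```

View pics/w1.png

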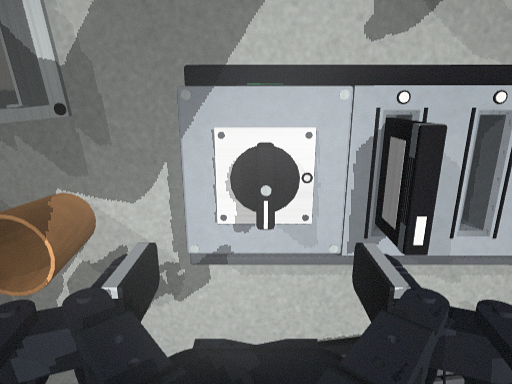

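The wrist view shows the switch at (265, 190) with its pointer down (ON). The empty bay is at (487, 180). The depth fit puts the bar at (590.4, −91.5) mm, yaw −5.1°, which agrees with the other cameras.

```bash
python3 -m inch '[[[0.004,0.006,0.02],0],[[0.004,0.006,0.05],0],[[0.004,0.006,0.08],0],[[0.004,0.006,0.1],0],[[0.004,0.006,0.115],0]]' 0
python3 -m inch '[[[0,0,0],0]]'
python3 go.py .5904 -.0915 .081 174.9
```

```text
clock: 2.37
tcp_pos: [0.5886, -0.0901, 0.0794]
orientation: [-0.002, 0.045, 0.999, -0.0]
wrist_force: [-0.3, -0.4, 0.6]
finger_gap: 0.0852
clock: 2.45
tcp_pos: [0.586, -0.0883, 0.0765]
orientation: [-0.005, 0.044, 0.999, 0.0]
wrist_force: [-0.9, 0.0, 0.4]
finger_gap: 0.0856
t 2.45 tcp [ 0.586  -0.0883  0.0765] yawx 174.92 shift [-0.0046 -0.0028 -0.0045] spin 0.02 q6 -0.2 F [-0.9  0.   0.4] gap 0.0856
```

```bash
python3 -m inch '[[[-0.0046,-0.0028,-0.0045],0],[[-0.0046,-0.0028,-0.0045],0],[[-0.0046,-0.0028,-0.0045],0],[[-0.0046,-0.0028,-0.0045],0]]' 0
python3 go.py .5904 -.0915 .081 174.9
```

```text
clock: 2.78
tcp_pos: [0.5916, -0.0916, 0.0827]
orientation: [-0.004, 0.044, 0.999, 0.0]
wrist_force: [0.5, 0.3, -0.0]
finger_gap: 0.0857
t 2.78 tcp [ 0.5916 -0.0916  0.0827] yawx 174.94 shift [ 0.0012 -0.      0.0017] spin 0.04 q6 -0.2 F [ 0.5  0.3 -0. ] gap 0.0857
```

```bash
python3 -m inch '[[[0.001,0,0.0015],0],[[0.001,0,0.0015],0],[[0.001,0,0.0015],0],[[0.001,0,0.0015],0],[[0.001,0,0.0015],0]]' 1 60
python3 go.py .5904 -.0915 .081 174.9
python3 -m inch '[[[0,0,0],0],[[0,0,0],0],[[0,0,0],0]]'
python3 go.py .5904 -.0915 .081 174.9
```

```text
clock: 3.2
tcp_pos: [0.5906, -0.0915, 0.0813]
orientation: [-0.004, 0.044, 0.999, 0.0]
wrist_force: [0.5, 0.5, 0.5]
finger_gap: 0.0256
t 3.2 tcp [ 0.5906 -0.0915  0.0813] yawx 174.93 shift [0.0002 0.     0.0003] spin 0.03 q6 -0.2 F [0.5 0.5 0.5] gap 0.0256
clock: 3.45
tcp_pos: [0.5905, -0.0918, 0.0814]
orientation: [-0.004, 0.044, 0.999, -0.0]
wrist_force: [-1.2, -2.1, 1.9]
finger_gap: 0.0125
t 3.45 tcp [ 0.5905 -0.0918  0.0814] yawx 174.91 shift [0.0001 0.0003 0.0004] spin 0.01 q6 -0.2 F [-1.2 -2.1  1.9] gap 0.0125
```

```bash
python3 -m inch '[[[0,0,0],-6],[[0,0,0],-12],[[0,0,0],-18],[[0,0,0],-24],[[0,0,0],-30]]'
python3 -m inch '[[[0,0,0],-6],[[0,0,0],-12],[[0,0,0],-18],[[0,0,0],-24],[[0,0,0],-30]]'
python3 go.py .5904 -.0915 .081 84.9
```

```text
clock: 3.87
tcp_pos: [0.5906, -0.0923, 0.0814]
orientation: [-0.004, -0.218, 0.976, 0.001]
wrist_force: [-0.3, -2.4, 1.2]
finger_gap: 0.0129
clock: 4.28
tcp_pos: [0.5909, -0.0927, 0.0814]
orientation: [-0.003, -0.465, 0.885, 0.001]
wrist_force: [0.5, -0.8, 0.1]
finger_gap: 0.0132
t 4.28 tcp [ 0.5909 -0.0927  0.0814] yawx -124.55 shift [-0.0007  0.0011  0.0004] spin -29.45 q6 -1.26 F [ 0.5 -0.8  0.1] gap 0.0132
```

```bash
python3 -m inch '[[[0,0.001,0],-6],[[-0.001,0.001,0],-12],[[-0.001,0.001,0],-18],[[-0.001,0.001,0],-24],[[-0.001,0.001,0],-29.5]]'
python3 -m inch '[[[0,0,0],0],[[0,0,0],0],[[0,0,0],0]]'
python3 go.py .5904 -.0915 .081 84.9
```

```text
clock: 4.7
tcp_pos: [0.5913, -0.0928, 0.0815]
orientation: [-0.003, -0.677, 0.736, 0.001]
wrist_force: [1.3, -4.6, -1.9]
finger_gap: 0.013
clock: 4.95
tcp_pos: [0.5913, -0.0928, 0.0814]
orientation: [-0.003, -0.676, 0.737, 0.001]
wrist_force: [-0.5, -1.2, 0.3]
finger_gap: 0.0129
t 4.95 tcp [ 0.5913 -0.0928  0.0814] yawx -94.93 shift [-0.0012  0.001   0.0004] spin 0.17 q6 -1.77 F [-0.5 -1.2  0.3] gap 0.0129
```

```bash
python3 -m inch '[[[0,0,0],0],[[0,0,0],0],[[0,0,0],0],[[0,0,0],0],[[0,0,0],0]]' 0
python3 -m inch '[[[0,0,-0.02],0],[[0,0,-0.05],0],[[0,0,-0.08],0],[[0,0,-0.11],0],[[0,0,-0.13],0]]'
python3 -m inch '[[[0,0,0],7],[[0,0,0],14],[[0,0,0],21],[[0,0,0],28],[[0,0,0],35]]'
python3 -m inch '[[[0,0,0],7],[[0,0,0],14],[[0,0,0],21],[[0,0,0],28],[[0,0,0],35]]'
python3 - <<'E'
from h import *
c=cam("top"); P=cloud(c); m=(P[...,2]>.098)&(P[...,2]<.113)&(abs(P[...,0]-.59)<.05)&(abs(P[...,1]+.092)<.05)
Q=P[m]; print(len(Q),cv2.minAreaRect((Q[:,:2]*1000).astype(np.float32)) if len(Q) else 0)
c=cam("wrist"); save("w2",c["image"]); P=cloud(c); m=(P[...,2]>.1)&(P[...,2]<.113)&(abs(P[...,0]-.59)<.06)&(abs(P[...,1]+.092)<.06)
k,l,st,_=cv2.connectedComponentsWithStats(m.astype(np.uint8)); i=1+np.argmax(st[1:,4]); Q=P[l==i]
print(len(Q),np.median(Q[:,2]),cv2.minAreaRect((Q[:,:2]*1000).astype(np.float32)))
E
python3 go.py .453 -.370 .20 180.8
```

```text
clock: 5.37
tcp_pos: [0.5914, -0.0926, 0.0815]
orientation: [-0.003, -0.676, 0.737, 0.001]
wrist_force: [-0.5, 0.5, -0.3]
finger_gap: 0.0727
clock: 5.78
tcp_pos: [0.5929, -0.0923, 0.2147]
orientation: [-0.002, -0.676, 0.737, -0.001]
wrist_force: [1.0, -0.2, -0.2]
finger_gap: 0.085
clock: 6.2
tcp_pos: [0.5929, -0.0922, 0.2148]
orientation: [-0.002, -0.42, 0.907, -0.001]
wrist_force: [-0.7, -0.4, 0.5]
finger_gap: 0.0855
clock: 6.62
tcp_pos: [0.5929, -0.0921, 0.2148]
orientation: [-0.001, -0.125, 0.992, -0.002]
wrist_force: [0.2, 0.7, 0.2]
finger_gap: 0.0854
0 0
1428 0.10759988396506098 ((590.967041015625, -91.9906005859375), (64.19722747802734, 14.608648300170898), 84.88787078857422)
t 6.72 tcp [ 0.5929 -0.0921  0.2148] yawx -165.3 shift [ 0.2058 -0.2332  0.0163] spin 13.9 q6 -0.54 F [-0.6  0.   0. ] gap 0.0857
```

View pics/w2.png

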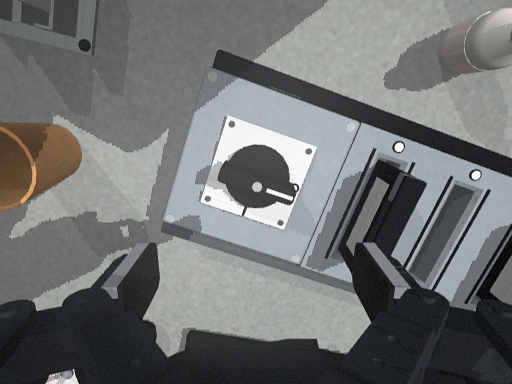

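The wrist view shows the switch's pointer at (280, 192), on the ring, so it is OFF. The bar's depth fit is rotated by 90°. Next is the rack.

```bash
python3 -m inch '[[[0.02,-0.024,0],3],[[0.045,-0.05,0],6],[[0.07,-0.08,0],9],[[0.095,-0.108,0],12],[[0.12,-0.136,0],13.9]]'
python3 go.py .453 -.370 .20 180.8
```

```text
clock: 7.13
tcp_pos: [0.5105, -0.2553, 0.2158]
orientation: [-0.001, -0.008, 1.0, -0.002]
wrist_force: [0.0, -0.7, 0.0]
finger_gap: 0.0851
t 7.13 tcp [ 0.5105 -0.2553  0.2158] yawx -179.07 shift [ 0.0593 -0.1137  0.0164] spin 0.13 q6 -0.62 F [ 0.  -0.7  0. ] gap 0.0851
```

```bash
python3 -m inch '[[[0.015,-0.028,0],0],[[0.03,-0.056,0],0],[[0.045,-0.085,0],0],[[0.059,-0.113,0],0],[[0.059,-0.113,0],0]]'
python3 -m inch '[[[0,0,0],0],[[0,0,0],0],[[0,0,0],0]]'
python3 - <<'E'
from h import *
c=cam("wrist"); save("w3",c["image"]); P=cloud(c)
for nm,lo,hi in [("pack",.091,.101),("case",.063,.073),("walls",.041,.049)]:
    m=(P[...,2]>lo)&(P[...,2]<hi)&(abs(P[...,0]-.45)<.08)&(abs(P[...,1]+.342)<.07)
    k,l,st,_=cv2.connectedComponentsWithStats(m.astype(np.uint8))
    for i in range(1,k):
        if st[i,4]>150:
            Q=P[l==i]; print(nm,len(Q),np.median(Q[:,2]).round(4),np.round(np.concatenate([np.atleast_1d(v) for v in cv2.minAreaRect((Q[:,:2]*1000).astype(np.float32))]),1))
E
python3 go.py .453 -.370 .20 180.8
```

```text
clock: 7.55
tcp_pos: [0.4511, -0.3741, 0.2163]
orientation: [-0.001, -0.007, 1.0, -0.003]
wrist_force: [0.6, -0.9, 0.9]
finger_gap: 0.0858
clock: 7.8
tcp_pos: [0.4513, -0.3735, 0.2162]
orientation: [-0.001, -0.008, 1.0, -0.003]
wrist_force: [0.4, 0.2, 0.3]
finger_gap: 0.0852
pack 2484 0.0969 [ 454.4 -370.5   95.6   18.6    0.7]
case 1230 0.0687 [ 456.  -312.2   83.7   12.8    1.7]
walls 325 0.0459 [ 4.585e+02 -3.869e+02  1.091e+02  2.100e+00  4.000e-01]
walls 396 0.0456 [ 458.1 -325.   109.2    3.4    0.7]
walls 435 0.0456 [ 457.8 -298.2  109.3    3.8    0.5]
t 7.85 tcp [ 0.4515 -0.3732  0.2162] yawx -179.05 shift [-0.0016  0.0033  0.0162] spin 0.15 q6 -0.84 F [ 0.1 -0.  -0.2] gap 0.0855
```

View pics/w3.png

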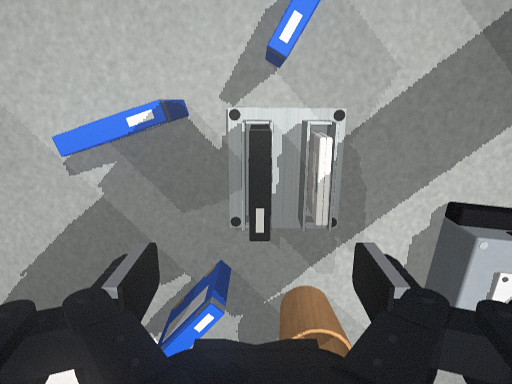

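The wrist view shows the black pack at (259, 180) in the rack, the case at (322, 178), and the blue look-alikes clear of the approach. A fully open finger would overlap the case, so I'll go down with the gripper half open.

```bash
python3 -m inch '[[[-0.003,0.003,0.02],0.2],[[-0.003,0.003,0.05],0.2],[[-0.003,0.003,0.07],0.2],[[-0.003,0.003,0.08],0.2],[[-0.003,0.003,0.08],0.2]]' 0.55
python3 -m inch '[[[0,0,0],0],[[0,0,0],0],[[0,0,0],0]]'
python3 go.py .4544 -.3705 .055 180.7
```

```text
clock: 8.27
tcp_pos: [0.4536, -0.3684, 0.1337]
orientation: [-0.003, -0.008, 1.0, -0.001]
wrist_force: [-0.3, -0.3, -0.8]
finger_gap: 0.0385
clock: 8.52
tcp_pos: [0.4544, -0.3688, 0.1352]
orientation: [-0.002, -0.008, 1.0, -0.002]
wrist_force: [0.6, 0.5, 1.2]
finger_gap: 0.0384
t 8.52 tcp [ 0.4544 -0.3688  0.1352] yawx -179.09 shift [-0.0003 -0.0013  0.0802] spin 0.21 q6 -0.83 F [0.6 0.5 1.2] gap 0.0384
```

```bash
python3 -m inch '[[[0,-0.0015,0.015],0],[[0,-0.0015,0.035],0],[[0,-0.0015,0.055],0],[[0,-0.0015,0.07],0],[[0,-0.0015,0.078],0]]' 
python3 -m inch '[[[0,0,0],0],[[0,0,0],0],[[0,0,0],0]]'
python3 go.py .4544 -.3705 .055 180.7
```

```text
clock: 8.93
tcp_pos: [0.4539, -0.3705, 0.0564]
orientation: [-0.002, -0.008, 1.0, -0.002]
wrist_force: [-0.3, 1.0, 1.2]
finger_gap: 0.0382
clock: 9.18
tcp_pos: [0.4546, -0.3713, 0.0578]
orientation: [-0.002, -0.008, 1.0, -0.003]
wrist_force: [-0.4, -1.0, 0.1]
finger_gap: 0.0385
t 9.18 tcp [ 0.4546 -0.3713  0.0578] yawx -179.1 shift [0.0002 0.0009 0.0028] spin 0.2 q6 -0.83 F [-0.4 -1.   0.1] gap 0.0385
```

```bash
python3 -m inch '[[[0,0.001,0.002],0],[[0,0.001,0.002],0],[[0,0.001,0.002],0],[[0,0.001,0.002],0],[[0,0.001,0.002],0]]' 1 60
python3 -m inch '[[[0,0,0],0],[[0,0,0],0],[[0,0,0],0]]'
python3 go.py .4544 -.3705 .055 180.7
python3 -m inch '[[[0,0,-0.01],0],[[0,0,-0.025],0],[[0,0,-0.045],0],[[0,0,-0.065],0],[[0,0,-0.085],0]]'
python3 go.py .4544 -.3705 .2 180.7
```

```text
clock: 9.6
tcp_pos: [0.4554, -0.3709, 0.0571]
orientation: [-0.001, -0.008, 1.0, -0.004]
wrist_force: [1.3, 1.1, 6.0]
finger_gap: 0.0172
clock: 9.85
tcp_pos: [0.4554, -0.3709, 0.0571]
orientation: [-0.001, -0.008, 1.0, -0.004]
wrist_force: [0.1, -0.0, 1.1]
finger_gap: 0.0171
t 9.85 tcp [ 0.4554 -0.3709  0.0571] yawx -179.09 shift [0.001  0.0004 0.0021] spin 0.21 q6 -0.83 F [ 0.1 -0.   1.1] gap 0.0171
clock: 10.27
tcp_pos: [0.4548, -0.3697, 0.1426]
orientation: [-0.001, -0.008, 1.0, -0.003]
wrist_force: [0.3, -0.1, -2.6]
finger_gap: 0.0177
t 10.27 tcp [ 0.4548 -0.3697  0.1426] yawx -179.09 shift [ 0.0005 -0.0011 -0.0574] spin 0.21 q6 -0.83 F [ 0.3 -0.1 -2.6] gap 0.0177
```

```bash
python3 -m inch '[[[0,0,-0.025],0],[[0,0,-0.05],0],[[0,0,-0.075],0],[[0,0,-0.08],0],[[0,0,-0.08],0]]'
python3 go.py .6087 .0974 .22 174.9
python3 - <<'E'
from h import *
c=np.load("pics/w1.npy",allow_pickle=True).item(); P=cloud(c)
ct=np.cos(np.radians(-5.1)); st=np.sin(np.radians(-5.1))
d=P[...,:2]-[.6077,.0975]; X=d[...,0]*ct+d[...,1]*st; Y=-d[...,0]*st+d[...,1]*ct
for n,PP in [("w1",P),("top",cloud(np.load("pics/top0.npy",allow_pickle=True).item()))]:
    d=PP[...,:2]-[.6077,.0975]; X=d[...,0]*ct+d[...,1]*st; Y=-d[...,0]*st+d[...,1]*ct
    m=(abs(X)<.07)&(abs(Y)<.03)
    for lo,hi in [(.02,.032),(.032,.05),(.05,.058)]:
        k=m&(PP[...,2]>lo)&(PP[...,2]<hi)
        if k.sum()>5: print(n,lo,k.sum(),"X",np.percentile(X[k]*1000,[2,98]).round(1),"Y",np.percentile(Y[k]*1000,[2,98]).round(1))
E
```

```text
clock: 10.68
tcp_pos: [0.4556, -0.37, 0.2244]
orientation: [-0.0, -0.008, 1.0, -0.004]
wrist_force: [0.5, -0.2, -3.7]
finger_gap: 0.0176
t 10.68 tcp [ 0.4556 -0.37    0.2244] yawx -179.09 shift [-0.1605  0.4649  0.0005] spin 6.01 q6 -0.83 F [ 0.5 -0.2 -3.7] gap 0.0176
w1 0.02 454 X [-48.2  51.5] Y [ 9.7 11.8]
w1 0.032 1553 X [-48.9  52.5] Y [ 4.5 11.7]
w1 0.05 827 X [-49.5  52.6] Y [-4.5 11.9]
top 0.02 231 X [-43.6  52.2] Y [-5.1 11.7]
top 0.032 57 X [-45.6  53.4] Y [-5.1 12.1]
top 0.05 113 X [-63.5  65.2] Y [-25.9  28.7]
```

```bash
python3 -m inch '[[[-0.008,0.024,0],1],[[-0.02,0.06,0],2],[[-0.033,0.096,0],4],[[-0.045,0.132,0],5],[[-0.058,0.168,0],6]]'
python3 -m inch '[[[-0.013,0.036,0],0],[[-0.026,0.072,0],0],[[-0.039,0.108,0],0],[[-0.052,0.144,0],0],[[-0.06,0.17,0],0]]'
python3 go.py .6093 .098 .22 174.9
```

```text
clock: 11.1
tcp_pos: [0.5098, -0.199, 0.2204]
orientation: [-0.002, 0.045, 0.999, -0.003]
wrist_force: [1.3, -0.5, -2.8]
finger_gap: 0.0175
clock: 11.52
tcp_pos: [0.5846, -0.0319, 0.2163]
orientation: [-0.004, 0.044, 0.999, -0.002]
wrist_force: [0.3, -0.9, -3.1]
finger_gap: 0.0173
t 11.52 tcp [ 0.5846 -0.0319  0.2163] yawx 174.9 shift [-0.013   0.1316 -0.0045] spin 0.0 q6 -0.1 F [ 0.3 -0.9 -3.1] gap 0.0173
```

```bash
python3 -m inch '[[[-0.004,0.03,-0.002],0],[[-0.008,0.065,-0.004],0],[[-0.011,0.1,-0.004],0],[[-0.013,0.125,-0.004],0],[[-0.013,0.131,-0.004],0]]'
python3 -m inch '[[[0,0,0],0],[[0,0,0],0],[[0,0,0],0]]'
python3 go.py .6093 .098 .22 174.9
```

```text
clock: 11.93
tcp_pos: [0.6083, 0.1016, 0.2165]
orientation: [-0.006, 0.042, 0.999, -0.002]
wrist_force: [0.5, -0.2, -4.0]
finger_gap: 0.0171
clock: 12.18
tcp_pos: [0.6074, 0.1007, 0.2149]
orientation: [-0.007, 0.043, 0.999, -0.002]
wrist_force: [-0.4, -0.6, -2.7]
finger_gap: 0.0172
t 12.18 tcp [0.6074 0.1007 0.2149] yawx 175.12 shift [-0.002  -0.0025 -0.0051] spin 0.22 q6 0.12 F [-0.4 -0.6 -2.7] gap 0.0172
```

```bash
python3 -m inch '[[[-0.002,-0.0025,0.01],0.2],[[-0.002,-0.0025,0.018],0.2],[[-0.002,-0.0025,0.02],0.2],[[-0.002,-0.0025,0.02],0.2]]'
python3 go.py .6093 .098 .2 174.9
python3 - <<'E'
from h import *
print("toolz",yaw(env.get_state())[:,2].round(4))
ct=np.cos(np.radians(-5.1)); st=np.sin(np.radians(-5.1))
for n in ["top","side","wrist"]:
    c=cam(n); P=cloud(c); d=P[...,:2]-[.6085,.098]; X=d[...,0]*ct+d[...,1]*st; Y=-d[...,0]*st+d[...,1]*ct
    if n=="wrist": save("w4",c["image"])
    for lo,hi in [(.145,.165),(.165,.185),(.185,.205),(.205,.225),(.225,.24)]:
        k=(abs(X)<.07)&(abs(Y)<.03)&(P[...,2]>lo)&(P[...,2]<hi)
        if k.sum()>20: print(n,lo,k.sum(),"X",np.percentile(X[k]*1000,[2,50,98]).round(1),"Y",np.percentile(Y[k]*1000,[2,50,98]).round(1),"z",P[...,2][k].min().round(3))
E
```

```text
clock: 12.52
tcp_pos: [0.608, 0.0969, 0.1933]
orientation: [-0.009, 0.045, 0.999, -0.002]
wrist_force: [0.1, -0.6, -2.8]
finger_gap: 0.0174
t 12.52 tcp [0.608  0.0969 0.1933] yawx 174.83 shift [-0.0011  0.0012 -0.0068] spin -0.07 q6 0.12 F [ 0.1 -0.6 -2.8] gap 0.0174
toolz [-0.0176 -0.0039 -0.9998]
top 0.145 43 X [-49.9 -32.5   2.1] Y [-9.8 -9.2  5.1] z 0.145
top 0.165 42 X [-49.8 -37.8  -8.9] Y [-9.9 -9.   6.5] z 0.165
top 0.185 44 X [-49.2 -33.9  -7.6] Y [-19.5  -9.4   5.3] z 0.185
top 0.205 64 X [-49.1 -22.4  -5.5] Y [-22.5  -9.3  17.7] z 0.205
top 0.225 173 X [-48.7 -28.2  -7.8] Y [-21.5  -1.6   8.4] z 0.225
side 0.145 179 X [-49.8  -8.5  44.2] Y [-11.6  -8.9   6. ] z 0.145
side 0.165 184 X [-49.6 -10.3  43. ] Y [-11.1  -8.4   4.5] z 0.165
side 0.185 167 X [-49.2 -17.6  44. ] Y [-16.5  -9.1   6. ] z 0.185
side 0.205 181 X [-48.6 -16.2  41.3] Y [-23.2  -9.5   6.7] z 0.205
side 0.225 157 X [-48.4 -17.4  11.9] Y [-21.8  -3.9  18.5] z 0.225
wrist 0.145 108 X [-48.8 -48.5 -48.3] Y [-8.7 -0.6  7.4] z 0.149
wrist 0.165 177 X [-48.5 -48.3 -48. ] Y [-8.8 -0.5  7.7] z 0.165
wrist 0.185 369 X [-48.2 -47.9  -6.4] Y [-20.5  -0.4  19.3] z 0.185
wrist 0.205 1431 X [-47.9 -10.3  -6. ] Y [-22.2  -0.7  21.2] z 0.205
wrist 0.225 10917 X [-47.5 -13.1  18.9] Y [-14.3  -0.3  13.9] z 0.225
```

View pics/w4.png

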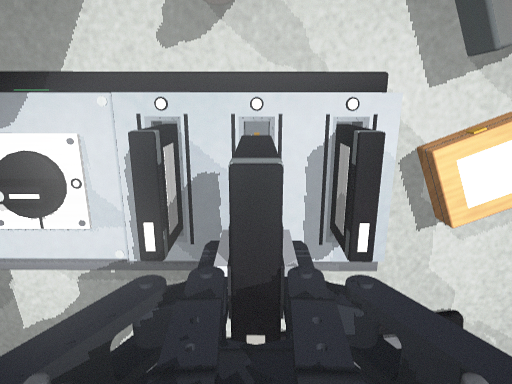

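The wrist view shows the pack held above the middle bay at (255, 250), between the neighbouring packs at (155, 190) and (357, 190). The depth fit puts the pack centre within 1 mm of the bay, with about 1° of tilt along its length.

```bash
python3 -m inch '[[[0,0.0005,0.02],0],[[0,0.0005,0.04],0],[[0,0.0005,0.055],0],[[0,0.0005,0.065],0],[[0,0.0005,0.067],0]]'
python3 go.py .6083 .0974 .0771 174.9
python3 - <<'E'
from h import *
print("toolz",yaw(env.get_state())[:,2].round(4))
ct=np.cos(np.radians(-5.1)); st=np.sin(np.radians(-5.1))
c=cam("wrist"); P=cloud(c); d=P[...,:2]-[.6085,.098]; X=d[...,0]*ct+d[...,1]*st; Y=-d[...,0]*st+d[...,1]*ct
k=(abs(X+.048)<.006)&(abs(Y)<.03)&(P[...,2]>.075)&(P[...,2]<.13)
print("front face X",np.percentile(X[k]*1000,[2,50,98]).round(1),"Y",np.percentile(Y[k]*1000,[2,50,98]).round(1),"zmin",P[...,2][k].min().round(4))
k=(X<-.049)&(X>-.075)&(abs(Y)<.014)&(P[...,2]<.058)&(P[...,2]>.01)
if k.any(): print("slot X",np.percentile(X[k]*1000,[2,50,98]).round(1),"Y",np.percentile(Y[k]*1000,[1,50,99]).round(1))
E
```

```text
clock: 13.08
tcp_pos: [0.607, 0.0978, 0.1263]
orientation: [-0.009, 0.045, 0.999, -0.002]
wrist_force: [-0.4, 0.0, -2.7]
finger_gap: 0.0174
t 13.08 tcp [0.607  0.0978 0.1263] yawx 174.89 shift [-0.0022 -0.      0.0492] spin -0.01 q6 0.12 F [-0.4  0.  -2.7] gap 0.0174
toolz [-0.0173 -0.0039 -0.9998]
front face X [-50.6 -50.1 -49.6] Y [-8.6 -0.3  7.9] zmin 0.0806
slot X [-52.1 -49.1 -49. ] Y [-11.8  -2.8  10.3]
```

```bash
python3 -m inch '[[[-0.002,0,0.002],0],[[-0.0025,0,0.012],0],[[-0.003,0,0.022],0],[[-0.003,0,0.032],0],[[-0.003,0,0.038],0]]'
python3 go.py .6083 .0974 .0771 174.9
python3 -m inch '[[[0,0,0.001],0],[[0,0,0.002],0],[[0,0,0.003],0]]'
python3 go.py .6083 .0974 .0771 174.9
```

```text
clock: 13.55
tcp_pos: [0.609, 0.0974, 0.0872]
orientation: [-0.009, 0.045, 0.999, -0.002]
wrist_force: [-0.7, -0.9, -2.9]
finger_gap: 0.0173
t 13.55 tcp [0.609  0.0974 0.0872] yawx 174.89 shift [0.0005 0.     0.0102] spin -0.01 q6 0.12 F [-0.7 -0.9 -2.9] gap 0.0173
clock: 13.8
tcp_pos: [0.6089, 0.0974, 0.0841]
orientation: [-0.009, 0.045, 0.999, -0.002]
wrist_force: [0.1, -0.2, -2.8]
finger_gap: 0.0175
t 13.8 tcp [0.6089 0.0974 0.0841] yawx 174.89 shift [0.0004 0.     0.007 ] spin -0.01 q6 0.12 F [ 0.1 -0.2 -2.8] gap 0.0175
```

Free of contact, at 7 mm above home. Slow approach to contact.

```bash
python3 -m inch '[[[0,0,0.0015],0],[[0,0,0.003],0],[[0,0,0.0045],0],[[0,0,0.0055],0],[[0,0,0.0055],0]]'
python3 -m inch '[[[0,0,0.001],0],[[0,0,0.001],0]]'
python3 go.py .6083 .0974 .0771 174.9
python3 -m inch '[[[0,0,0.001],0],[[0,0,0.001],0]]'
python3 go.py .6083 .0974 .0771 174.9
```

```text
clock: 14.22
tcp_pos: [0.6087, 0.0974, 0.0784]
orientation: [-0.009, 0.045, 0.999, -0.002]
wrist_force: [-0.1, -0.2, -2.6]
finger_gap: 0.0175
clock: 14.38
tcp_pos: [0.6089, 0.0973, 0.0779]
orientation: [-0.009, 0.045, 0.999, -0.002]
wrist_force: [-0.8, -0.0, -2.3]
finger_gap: 0.0171
t 14.38 tcp [0.6089 0.0973 0.0779] yawx 174.89 shift [0.0006 0.     0.0008] spin -0.01 q6 0.12 F [-0.8 -0.  -2.3] gap 0.0171
clock: 14.55
tcp_pos: [0.6089, 0.0974, 0.0777]
orientation: [-0.009, 0.045, 0.999, -0.002]
wrist_force: [-3.1, -0.3, 4.3]
finger_gap: 0.0174
t 14.55 tcp [0.6089 0.0974 0.0777] yawx 174.89 shift [ 0.0006 -0.      0.0006] spin -0.01 q6 0.12 F [-3.1 -0.3  4.3] gap 0.0174
```

```bash
python3 -m inch '[[[0,0,0.001],0],[[0,0,0.002],0],[[0,0,0.002],0]]' - 30
python3 go.py .6083 .0974 .0771 174.9
python3 -m inch '[[[0,0,0],0],[[0,0,0],0],[[0,0,0],0],[[0,0,0],0],[[0,0,0],0]]' 0.5
python3 go.py .6083 .0974 .0771 174.9
python3 - <<'E'
from h import *
ct=np.cos(np.radians(-5.1)); st=np.sin(np.radians(-5.1))
c=cam("wrist"); P=cloud(c); d=P[...,:2]-[.6085,.098]; X=d[...,0]*ct+d[...,1]*st; Y=-d[...,0]*st+d[...,1]*ct
k=(abs(X)<.055)&(abs(Y)<.009)&(P[...,2]>.1)&(P[...,2]<.13); A=np.c_[X[k],Y[k],np.ones(k.sum())]; z=P[...,2][k]
g=abs(z-np.median(z))<.004; s=np.linalg.lstsq(A[g],z[g],rcond=None)[0]; print("pack top z",np.median(z).round(4),"fit",s.round(4),"X",np.percentile(X[k][g]*1000,[1,99]).round(1),"Y",np.percentile(Y[k][g]*1000,[1,99]).round(1))
E
```

```text
clock: 14.8
tcp_pos: [0.6088, 0.0974, 0.0776]
orientation: [-0.008, 0.044, 0.999, -0.002]
wrist_force: [-5.6, 0.2, 10.7]
finger_gap: 0.0171
t 14.8 tcp [0.6088 0.0974 0.0776] yawx 174.9 shift [ 0.0005 -0.      0.0005] spin -0.0 q6 0.12 F [-5.6  0.2 10.7] gap 0.0171
clock: 15.22
tcp_pos: [0.6088, 0.0974, 0.0773]
orientation: [-0.008, 0.044, 0.999, -0.002]
wrist_force: [1.0, 0.5, -0.1]
finger_gap: 0.043
t 15.22 tcp [0.6088 0.0974 0.0773] yawx 174.9 shift [ 0.0005 -0.      0.0002] spin -0.0 q6 0.12 F [ 1.   0.5 -0.1] gap 0.043
pack top z 0.117 fit [ 0.0022 -0.0266  0.117 ] X [-48.4  20. ] Y [-8.8  8.5]
```

The pack top reads 117 mm and level, against 116 mm nominal with about +1 mm wrist-camera bias. I'll lift clear and compare it with the neighbouring packs.

```bash
python3 -m inch '[[[0,0,-0.02],0],[[0,0,-0.045],0],[[0,0,-0.075],0],[[0,0,-0.105],0],[[0,0,-0.125],0]]'
python3 -m inch '[[[0.015,-0.025,0],0],[[0.03,-0.055,0],0],[[0.03,-0.085,0],0],[[0.03,-0.115,0],0],[[0.02,-0.145,0],0]]'
python3 - <<'E'
from h import *
ct=np.cos(np.radians(-5.1)); st=np.sin(np.radians(-5.1))
for n in ["wrist","top","side"]:
    c=cam(n); P=cloud(c); d=P[...,:2]-[.6085,.098]; X=d[...,0]*ct+d[...,1]*st; Y=-d[...,0]*st+d[...,1]*ct
    if n=="wrist": save("w5",c["image"])
    for nm,y0 in [("left",.078),("mid",0),("right",-.078)]:
        k=(abs(X)<.056)&(abs(Y-y0)<.0125)&(P[...,2]>.109)&(P[...,2]<.124)
        if k.sum()>30: print(n,nm,k.sum(),"z",np.median(P[...,2][k]).round(4),"slope",np.polyfit(X[k],P[...,2][k],1)[0].round(4),"X",np.percentile(X[k]*1000,[1,99]).round(1),"Y",np.percentile(Y[k]*1000,[1,99]).round(1))
E
python3 go.py .5908 -.0918 .2 84.9
```

```text
clock: 15.68
tcp_pos: [0.6117, 0.098, 0.2051]
orientation: [-0.007, 0.044, 0.999, -0.002]
wrist_force: [-0.0, 0.1, 0.2]
finger_gap: 0.0423
clock: 16.1
tcp_pos: [0.5773, -0.0454, 0.2066]
orientation: [-0.007, 0.044, 0.999, -0.002]
wrist_force: [0.0, 0.1, -0.4]
finger_gap: 0.0427
wrist mid 3518 z 0.1167 slope 0.0035 X [-48.8  45.3] Y [-10.9   7.5]
wrist right 2652 z 0.1168 slope 0.0093 X [-48.4  36.7] Y [-88.4 -70.2]
top left 262 z 0.1144 slope 0.0014 X [-46.9  45.9] Y [68.5 86.4]
side left 172 z 0.1157 slope 0.0052 X [-48.5  47. ] Y [66.3 86. ]
side mid 190 z 0.1155 slope 0.0079 X [-49.8  46.2] Y [-10.9   9.8]
side right 207 z 0.1161 slope 0.0072 X [-49.2  46.2] Y [-89.3 -69.4]
t 16.25 tcp [ 0.5791 -0.0469  0.2059] yawx 174.68 shift [-0.0158 -0.0436  0.0059] spin 89.78 q6 -0.12 F [-0.   0.5  0.5] gap 0.0428
```

View pics/w5.png

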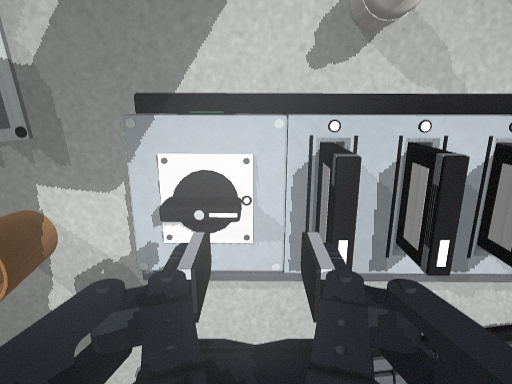

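The wrist view shows the pack standing in the middle bay at (430, 210), level with its neighbours (within 1 mm in two cameras). The switch is still OFF, with its pointer at (225, 215). Next I'll turn it ON.

```bash
python3 -m inch '[[[-0.005,-0.015,0],-6.5],[[-0.01,-0.03,0],-13],[[-0.0155,-0.0435,0],-20],[[-0.0155,-0.0435,0],-26],[[-0.0155,-0.0435,0],-33]]' 0
python3 -m inch '[[[0,0,0],-6.5],[[0,0,0],-13],[[0,0,0],-20],[[0,0,0],-26],[[0,0,0],-33]]'
python3 -m inch '[[[0,0,0],-6],[[0,0,0],-12],[[0,0,0],-18],[[0,0,0],-24],[[0,0,0],-24]]'
python3 go.py .5908 -.0918 .081 84.9
```

```text
clock: 16.67
tcp_pos: [0.5907, -0.0914, 0.2055]
orientation: [-0.007, -0.242, 0.97, -0.0]
wrist_force: [0.3, 0.5, -0.5]
finger_gap: 0.0854
clock: 17.08
tcp_pos: [0.5907, -0.0901, 0.2052]
orientation: [-0.007, -0.51, 0.86, 0.002]
wrist_force: [0.7, -0.3, 0.1]
finger_gap: 0.0857
clock: 17.5
tcp_pos: [0.5906, -0.0889, 0.205]
orientation: [-0.007, -0.679, 0.734, 0.004]
wrist_force: [0.2, -0.2, 0.5]
finger_gap: 0.0855
t 17.5 tcp [ 0.5906 -0.0889  0.205 ] yawx -94.41 shift [ 0.0024 -0.0023  0.1239] spin 0.69 q6 -1.77 F [ 0.2 -0.2  0.5] gap 0.0855
```

```bash
python3 -m inch '[[[0.001,-0.001,0.02],0.6],[[0.001,-0.001,0.05],0.6],[[0.002,-0.002,0.08],0.6],[[0.0024,-0.002,0.105],0.6],[[0.0024,-0.0023,0.116],0.6]]'
python3 -m inch '[[[0,0,0],0],[[0,0,0],0]]'
python3 go.py .5908 -.0918 .081 84.9
```

```text
clock: 17.92
tcp_pos: [0.5886, -0.0904, 0.0852]
orientation: [-0.008, -0.675, 0.738, 0.007]
wrist_force: [-1.1, -0.1, -0.2]
finger_gap: 0.0852
clock: 18.08
tcp_pos: [0.5878, -0.0896, 0.0846]
orientation: [-0.008, -0.674, 0.738, 0.008]
wrist_force: [-0.4, 0.2, -0.5]
finger_gap: 0.0855
t 18.08 tcp [ 0.5878 -0.0896  0.0846] yawx -95.18 shift [ 0.0019 -0.0032  0.0036] spin -0.08 q6 -1.76 F [-0.4  0.2 -0.5] gap 0.0855
```

```bash
python3 -m inch '[[[0.002,-0.003,0.003],0],[[0.002,-0.003,0.003],0],[[0.002,-0.003,0.003],0],[[0.002,-0.003,0.003],0]]'
python3 go.py .5908 -.0918 .081 84.9
python3 -m inch '[[[0,0,0],0],[[0,0,0],0],[[0,0,0],0],[[0,0,0],0],[[0,0,0],0]]' 1 60
python3 -m inch '[[[0,0,0],0],[[0,0,0],0],[[0,0,0],0]]'
python3 go.py .5908 -.0918 .081 84.9
```

```text
clock: 18.42
tcp_pos: [0.5914, -0.0922, 0.0827]
orientation: [-0.008, -0.674, 0.738, 0.007]
wrist_force: [0.1, 0.7, 0.0]
finger_gap: 0.0854
t 18.42 tcp [ 0.5914 -0.0922  0.0827] yawx -95.19 shift [-0.0003  0.0006  0.0017] spin -0.09 q6 -1.77 F [0.1 0.7 0. ] gap 0.0854
clock: 18.83
tcp_pos: [0.5914, -0.0921, 0.0827]
orientation: [-0.008, -0.674, 0.738, 0.007]
wrist_force: [0.5, -0.2, -0.3]
finger_gap: 0.0258
clock: 19.08
tcp_pos: [0.5912, -0.0921, 0.0829]
orientation: [-0.008, -0.674, 0.738, 0.007]
wrist_force: [-2.7, 0.1, 2.8]
finger_gap: 0.0127
t 19.08 tcp [ 0.5912 -0.0921  0.0829] yawx -95.19 shift [-0.0003  0.0004  0.0019] spin -0.09 q6 -1.77 F [-2.7  0.1  2.8] gap 0.0127
```

```bash
python3 -m inch '[[[0,0,0],6],[[0,0,0],12],[[0,0,0],18],[[0,0,0],24],[[0,0,0],30]]'
python3 -m inch '[[[0,0,0],6],[[0,0,0],12],[[0,0,0],18],[[0,0,0],24],[[0,0,0],30]]'
python3 go.py .5908 -.0918 .081 174.9
python3 -m inch '[[[0,0,0],6],[[0,0,0],12],[[0,0,0],18],[[0,0,0],24],[[0,0,0],29.5]]'
python3 -m inch '[[[0,0,0],0],[[0,0,0],0]]'
python3 go.py .5908 -.0918 .081 174.9
```

```text
clock: 19.5
tcp_pos: [0.5911, -0.0921, 0.0829]
orientation: [-0.01, -0.458, 0.889, 0.005]
wrist_force: [-2.0, -0.6, 2.1]
finger_gap: 0.0127
clock: 19.92
tcp_pos: [0.5911, -0.0919, 0.083]
orientation: [-0.01, -0.21, 0.978, 0.002]
wrist_force: [-0.8, -0.0, 2.6]
finger_gap: 0.0131
t 19.92 tcp [ 0.5911 -0.0919  0.083 ] yawx -155.78 shift [0.0002 0.0002 0.002 ] spin 29.32 q6 -0.71 F [-0.8 -0.   2.6] gap 0.0131
clock: 20.33
tcp_pos: [0.5912, -0.0918, 0.0829]
orientation: [-0.011, 0.049, 0.999, 0.0]
wrist_force: [-1.4, -0.5, 1.9]
finger_gap: 0.0129
clock: 20.5
tcp_pos: [0.5912, -0.0918, 0.083]
orientation: [-0.011, 0.048, 0.999, 0.0]
wrist_force: [-1.6, -1.1, 1.2]
finger_gap: 0.0129
t 20.5 tcp [ 0.5912 -0.0918  0.083 ] yawx 174.54 shift [ 0.0003 -0.0001  0.002 ] spin -0.36 q6 -0.19 F [-1.6 -1.1  1.2] gap 0.0129
```

```bash
python3 -m inch '[[[0,0,0],0],[[0,0,0],0],[[0,0,0],0],[[0,0,0],0],[[0,0,0],0]]' 0
python3 -m inch '[[[0,0,0],0],[[0,0,-0.02],0],[[0,0,-0.05],0],[[0,0,-0.08],0],[[0,0,-0.11],0]]'
python3 -m inch '[[[0.02,0,-0.02],0],[[0.045,0,-0.04],0],[[0.07,0,-0.05],0],[[0.09,0,-0.05],0],[[0.09,0,-0.05],0]]'
python3 -m inch '[[[0,0,0],0],[[0,0,0],0],[[0,0,0],0]]'
python3 - <<'E'
from h import *
ims=[]
ct=np.cos(np.radians(-5.1)); st=np.sin(np.radians(-5.1))
c0={n:np.load("pics/%s0.npy"%n,allow_pickle=True).item() for n in ["top","side"]}
for n in ["wrist","top","side"]:
    c=cam(n); P=cloud(c); ims.append(c["image"]); d=P[...,:2]-[.6085,.098]; X=d[...,0]*ct+d[...,1]*st; Y=-d[...,0]*st+d[...,1]*ct
    for nm,y0 in [("left",.078),("mid",0),("right",-.078)]:
        k=(abs(X)<.056)&(abs(Y-y0)<.0125)&(P[...,2]>.109)&(P[...,2]<.124)
        if k.sum()>30: print(n,nm,k.sum(),"z",np.median(P[...,2][k]).round(4),"X",np.percentile(X[k]*1000,[1,99]).round(1),"Y",np.percentile(Y[k]*1000,[1,99]).round(1))
    k=(P[...,2]>.1)&(P[...,2]<.113)&(abs(P[...,0]-.59)<.05)&(abs(P[...,1]+.092)<.05)
    if k.sum()>30: print(n,"bar",cv2.minAreaRect((P[k][:,:2]*1000).astype(np.float32)))
save("side_end",cv2.resize(ims[2],(800,600))); save("end",np.hstack([cv2.resize(ims[0],(400,300)),cv2.resize(ims[2],(400,300))]))
E
python3 go.py .5 0 .2 174.9
```

```text
clock: 20.92
tcp_pos: [0.5912, -0.0918, 0.0829]
orientation: [-0.01, 0.047, 0.999, 0.0]
wrist_force: [0.1, 1.0, 0.4]
finger_gap: 0.0725
clock: 21.33
tcp_pos: [0.5932, -0.0918, 0.1939]
orientation: [-0.011, 0.047, 0.999, 0.0]
wrist_force: [0.6, -1.2, -0.4]
finger_gap: 0.0854
clock: 21.75
tcp_pos: [0.5019, -0.0827, 0.2475]
orientation: [-0.011, 0.047, 0.999, 0.0]
wrist_force: [-0.0, -0.4, 0.4]
finger_gap: 0.0855
clock: 22.0
tcp_pos: [0.5025, -0.0829, 0.2473]
orientation: [-0.011, 0.047, 0.999, 0.0]
wrist_force: [-0.1, -0.1, -0.2]
finger_gap: 0.0853
wrist mid 1925 z 0.1167 X [-49.2  30.6] Y [-10.9   7.6]
wrist right 586 z 0.1166 X [-48.9  45.7] Y [-88.1 -70.2]
wrist bar ((590.1287231445312, -91.68154907226562), (13.867002487182617, 63.1480598449707), 84.46809387207031)
top left 289 z 0.1144 X [-47.6  46. ] Y [68.2 86.8]
top mid 283 z 0.1144 X [-48.   45.3] Y [-9.5  8.9]
side left 169 z 0.1159 X [-48.8  45.6] Y [66.5 86.8]
side mid 174 z 0.1158 X [-49.6  43.2] Y [-11.6   8.3]
side right 206 z 0.1159 X [-48.7  45.8] Y [-89.5 -69.3]
side bar ((589.3064575195312, -91.08041381835938), (16.438756942749023, 62.989105224609375), 85.4328842163086)
t 22.15 tcp [ 0.5024 -0.0828  0.2469] yawx 174.59 shift [0.0091 0.0822 0.0471] spin -0.31 q6 -0.22 F [-0.8  0.5 -0.2] gap 0.0852
```

View pics/end.png

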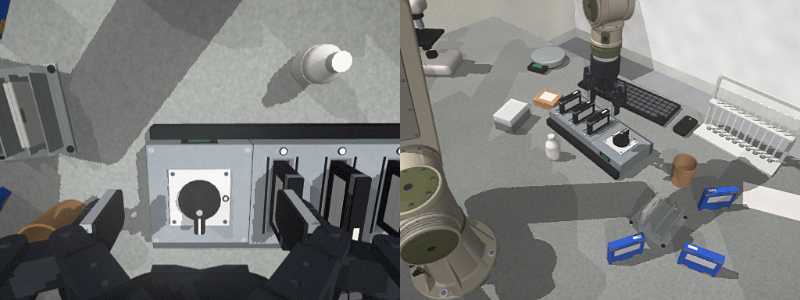

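The final view shows the switch pointer back at ON, three packs standing level in the station, and the case still in the rack. The bystanders are in place and the gripper is open and clear.

```bash
python3 -c "
from workcell import env; print(env.hand_in())"
```

```text
the job is handed in; nothing more can be done
None
```

The spare pack is on charge and the job is handed in, at about 22 s of the 69 s allowed; no verdict was reported. I turned the switch OFF and confirmed the pointer at the ring. I then lifted the pack from the rack, lowered it into the middle bay to light contact (about 11 N), released it, and turned the switch back ON.

**Last checks:**
- **Pack:** its top is level with its neighbours in all three cameras, to within about 1 mm. It reads 115.8 mm in the side view, against 116 mm for fully home.
- **Switch:** the bar is back within about 0.5° of its starting angle, and the pointer shows ON.
- **Robot:** the gripper is open and clear, and the highest wrist force I saw was about 12 N.
- **Other items:** the case, neighbouring packs and bystanders look undisturbed in the last picture. I only measured the neighbouring packs, not the case or the bystanders.

**Small disagreements:**
- The tool had drifted to about 1° of tilt by the time the pack went in, so one end touched first; the pack stood level once released.
- The cameras differ by about 1–2 mm in height: the top camera reads low and the wrist camera slightly high.

I viewed 7 pictures.

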